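# Clamp the blank with the T-key and put the key back

### The job

A T-handled key stands in the hex socket of the open hold-down clamp: turn it a quarter turn clockwise, seen from above, so that the strap swings fully round over the steel blank. Then draw the key out, put it shank-down in the square hole of the wooden key block, and let go of it; the strap must stay over the blank.

Things in the scene. Friction and masses are not known exactly. Their poses are not given: they have to be found in the camera images.
- key_mid (a point): Loose bare steel T-key (0.2-0.4 kg) upright in the socket of the one open clamp. 102 mm tall: hex shank 16 mm across flats, on top a square crossbar 90 long, 14 wide, 14 mm high. This point: on the shank's axis half-way up, foot 51 mm below, crossbar's middle line 44 mm above; z up the shank, x along the crossbar. It sits 30 mm deep with about 7 degrees of rotary play each way.
- socket (a point): Centre of the mouth of the hex socket (17 mm across flats, 30 mm deep), on the vertical turning axis of the open clamp, 55 mm above the bench. Axes of its fixed grey base plate (110 mm in x, 170 in y, 20 thick): z up; the steel blank lies towards -y, the open strap points to +x. The similar keyless clamp, already shut, is not part of the job.
- strap (a joint): Angle (rad) of the dark steel strap and its socket nut; it reaches 84 mm from the turning axis, top 52 mm above the bench. 0: open, pointing to the base plate's +x; grows clockwise seen from above; 1.57: at its stop, pointing to -y across the blank. Stiff (0.12 N m friction): it stays where left.
- block_mouth (a point): Centre of the mouth of the square hole, 40 mm wide and 60 mm deep, in the top of the wooden key block (85 x 85 mm, 70 mm high, fixed to the bench). z up, x and y along its sides. A key standing in it may lean; its crossbar stays above the block.
Mind the look-alikes: they are no part of the job. Leave any blue or yellow look-alike of the part that bears key_mid alone.

How it is judged (in metres and radians):
On the way:
1. the strap has been swung over the blank (75 degrees or more) with the key still in its socket (value of joint strap above 1.3 rad and horizontal distance between key_mid and socket below 0.015 m and z of key_mid in the frame of socket below 0.04 m), for 0.2 s.
At the end, for the whole second after the job is handed in: The strap is turned at least 75 degrees (1.3 rad) from open, over the blank, and the key stands shank-down in the block's square hole: its mid point within 25 mm of the hole's axis and at most 10 mm above the mouth, leaning less than 28 degrees, let go (value of joint strap above 1.3 rad and horizontal distance between key_mid and block_mouth below 0.025 m and z of key_mid in the frame of block_mouth below 0.01 m and angle between key_mid's own z axis and vertical below 0.5 rad and distance of key_mid from where it was at the start of the episode above 0.05 m); the robot touches nothing.
It also fails if it takes over 50 s, if anything falls off the work surface, if the arm or the gripper's body presses on something with over 40 N, if the wrist force passes 120 N, or if a joint passes its speed limit or range.

### The arm

A 6-joint arm with a two-finger parallel gripper is mounted at the origin on the work surface. World frame = base frame: x ahead of the robot, y to its left, z up, the work surface at z = 0. Lengths are in m, angles in degrees, forces in N, time in s.
With the tool pointing down it reaches from about 0.4 to 0.825 m from the base axis. Payload 7 kg.
Tool frame: the origin (TCP) lies at the very end of the fingers, on their centre line; the grasp point (between the pads) lies hold_point_z behind it (hold_point_z is the distance from the TCP to the grasp point, in m); z points along the fingers, y is the direction in which the jaws open and shut (so a half turn about z gives the same grasp; the last joint's range is limited). The gripper opens to 88 mm and grips with 3 to 60 N. Pads are 19 mm wide; open, the fingers measure 130 mm over their backs; the gripper's body (78 mm by 193 mm) begins 47 mm behind the grasp point.
Start: joints at [-56.774, 20.546, 0.682, 0, -70.136, -16.507], TCP at [0.194, -0.646, 0.227] pointing down, gripper open.
Joint ranges: [-176.03, 176.03], [-82.01, 121.73], [-58.28, 71.71], [-173.87, 95.51], [-174.79, -0.11], [-173.66, 173.66]. Speed limits (degrees/s): [136.94, 136.94, 172.46, 180, 180, 180].

### API

Orientations are given as [roll, pitch, yaw] about the fixed x, y, z axes, in that order (R = Rz(yaw) Ry(pitch) Rx(roll)).
In Python, from plant import get_obs, snapshot, close_job, hold_point_z gives the robot as it stands. The module is installed in compiled form; this text tells all that it offers.
- The arm moves only by the tool jog_arm, never from a script. Its argument "commands" is a list of rows, each a list of 4 numbers: the shift along the world's x, y, z in mm, then the turn about the world's z in degrees. In form: [[x, y, z, turn], ...]. A call has exactly 10 rows; each row shifts and turns the commanded pose from where the row before left it; what a row does not reach is not made up. A row lasts 1/12 s, in which the tool goes at most 41.7 mm and 7.16 degrees, less where a joint would pass 70% of its speed; a pose out of reach is approached as far as the arm can. A call is refused whole if a number of a shift passes 41.7 or a number of a turn 7.16, either way. A call with a gripper value outside its range is refused whole. "fingers" is the finger opening in mm, from 0 to 87.6, set as the call begins (left out, the last holds). The fingers move at their own pace and stop on an object; the grip force is fixed at half the most. Time passes only in rows, so rows that do not move let the fingers close, or fill a call up. It gives the time, the measured TCP pose, the force and the opening at its end, in the units of the state.
- get_obs(): the state, without advancing time (a new reading comes with each control period).
- snapshot(name): name is "side" or "top" or "wrist"; returns a dict with "image" (400x640x3 uint8, red, green, blue), "fov_y" (degrees; the focal length in pixels is half the picture's height over the tangent of half this angle, whatever the lens; pixels are square), "cx", "cy" (the principal point, pixels), "dist_coeffs" ([k1, k2, p1, p2, k3] as OpenCV has them; the pictures are not rectified), "rvec" (rotation vector, rad) and "tvec" (3), from world to camera coordinates, as OpenCV has them; the wrist camera has in their place "mount" (4x4, takes a point from camera to tool coordinates, whose origin is the TCP and whose axes are the flange's). Camera axes: x right, y down, z forward; pixel columns grow to the right and rows downward; lengths in m; the calibration is good to about 2 mm. A picture is of the moment at which its call begins: read the wrist's pose just before it. There is no depth.
- close_job(): hands the job in, once; it reports no verdict.
The state is a dict: "clock": time; "joint_pos": joint angles; "qvel": joint speeds; "tau": joint torques, N m; "tool_pos": TCP position; "orientation": TCP orientation; "force": force on the tool from outside, world axes, zero at the start; "moment": the same for the moment, N m; "opening": finger opening in m.
Only numpy, scipy, OpenCV 4.12 (cv2) and the standard library are available. Lean on these libraries where they do the work, as an engineer would, in place of code of your own. Each camera call takes 0.05 s, during which the arm holds its last target.

## Working session

There is one attempt and no reset: what is moved stays moved. The work goes in short steps, Python scripts to look and compute and a tool call to move; the robot and the scene stay as the last step left them, time stands still between calls to the robot, and variables do not carry over. Pictures are saved under pics/ and viewed, and the job is handed in when it is done.

Besides the shell and the picture viewer there is one more tool, called after "Call:" as name(argument=value, ...), one argument or row to a line, values as JSON. jog_arm: Moves the arm, as the interface text tells. Its arguments: {"type":"object","properties":{"commands":{"type":"array","items":{"type":"array","items":{"type":"number"}}},"fingers":{"type":"number"}},"required":["commands"]}

```bash
mkdir -p pics; ls; python3 - <<'E'
from plant import get_obs, snapshot, hold_point_z
import cv2,json
o=get_obs(); print(o); print(hold_point_z)
for n in ["side","top","wrist"]:
    s=snapshot(n); cv2.imwrite(f"pics/{n}0.png",s["image"][:,:,::-1])
    print(n,{k:v for k,v in s.items() if k!="image"})
E
```

```text
pics
{'clock': 0.0, 'joint_pos': array([-5.67745138e+01,  2.05905177e+01,  6.31043187e-01, -2.09157745e-02,
       -7.01362690e+01, -1.65089783e+01]), 'qvel': array([-0.00382519,  0.09326547,  0.02284292,  0.07181379, -0.06529075,
        0.05214452]), 'tau': array([-3.32726904e-04, -5.82720315e+01,  2.93063164e+01,  6.99743226e+00,
        6.98520264e-03, -1.29624932e-04]), 'tool_pos': array([ 0.19399875, -0.64597793,  0.22560981]), 'orientation': array([ 1.79902616e+02, -8.35835255e-03, -1.63290608e+02]), 'force': array([0.39501122, 0.58792325, 0.64527986]), 'moment': array([-0.00911696, -0.00038051, -0.04966559]), 'opening': 0.08780470449566682}
0.0188
side {'fov_y': 56.249540636531755, 'cx': 321.1610538738224, 'cy': 205.2572128294297, 'dist_coeffs': array([-0.06878636,  0.        ,  0.        ,  0.        ,  0.        ]), 'rvec': array([ 0.77831185, -2.59964283,  1.09651856]), 'tvec': array([0.39979489, 0.30614617, 0.67785853])}
top {'fov_y': 51.3992326290746, 'cx': 316.1516029450499, 'cy': 201.1945032351705, 'dist_coeffs': array([-0.03449483,  0.        ,  0.        ,  0.        ,  0.        ]), 'rvec': array([ 2.18266279, -2.1812128 ,  0.07603806]), 'tvec': array([-0.0322589 ,  0.52942117,  0.98667889])}
wrist {'fov_y': 60.89322518973909, 'cx': 316.9837747701206, 'cy': 201.00667415116482, 'dist_coeffs': array([0.01632723, 0.        , 0.        , 0.        , 0.        ]), 'mount': array([[-9.10404520e-04, -9.57031145e-01, -2.89983723e-01,
         7.79676464e-02],
       [ 9.99999580e-01, -9.00821423e-04, -1.66526519e-04,
         8.16601345e-05],
       [-1.01852485e-04, -2.89983753e-01,  9.57031563e-01,
        -1.57316298e-01],
       [ 0.00000000e+00,  0.00000000e+00,  0.00000000e+00,
         1.00000000e+00]])}
```

View pics/side0.png

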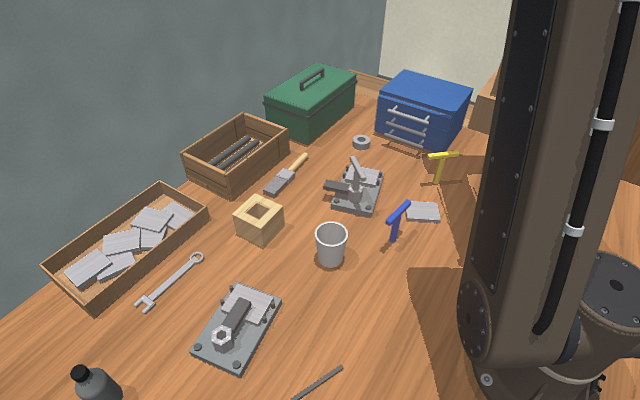

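View pics/top0.png

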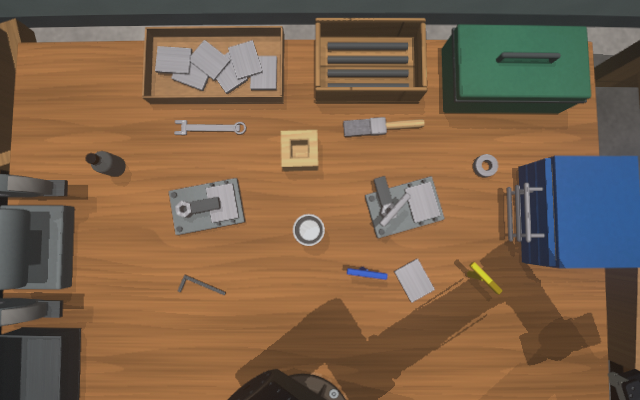

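View pics/wrist0.png

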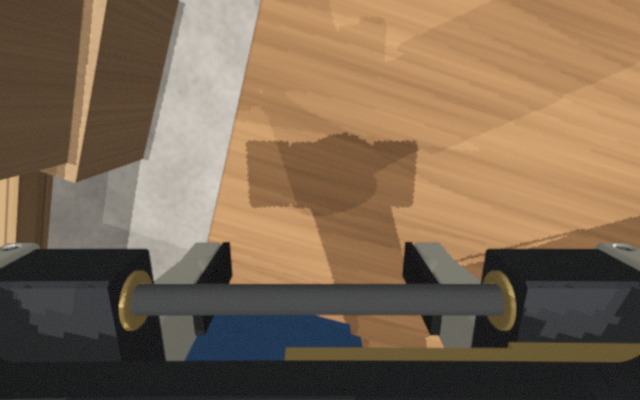

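The side view shows the open clamp with the bare key near (357,188) and the block's hole near (260,212). In the top view the key's crossbar is near (395,209), the strap points up to (382,185), and the block's hole is at (300,149). The wrist camera doesn't see the job. Next I'll enlarge the crops and measure.

```bash
cat > h.py <<'E'
import numpy as np,cv2
from scipy.spatial.transform import Rotation as R
def K(s):
    f=200/np.tan(np.radians(s["fov_y"]/2)); return np.array([[f,0,s["cx"]],[0,f,s["cy"]],[0,0,1.]])
def cam(s,o=None):
    # returns Rcw (cam->world), origin
    if "rvec" in s:
        Rm=cv2.Rodrigues(s["rvec"])[0]; return Rm.T, -Rm.T@s["tvec"]
    T=np.eye(4); T[:3,:3]=R.from_euler("xyz",o["orientation"],degrees=True).as_matrix(); T[:3,3]=o["tool_pos"]
    M=T@s["mount"]; return M[:3,:3],M[:3,3]
def ray(s,uv,o=None):
    Rc,c=cam(s,o); p=cv2.undistortPoints(np.array([[uv]],float),K(s),s["dist_coeffs"])[0,0]
    d=Rc@np.array([p[0],p[1],1]); return c,d/np.linalg.norm(d)
def onz(s,uv,z,o=None):
    c,d=ray(s,uv,o); return c+d*(z-c[2])/d[2]
def tri(rays):
    A=sum(np.eye(3)-np.outer(d,d) for c,d in rays); b=sum((np.eye(3)-np.outer(d,d))@c for c,d in rays)
    p=np.linalg.solve(A,b); return p,[np.linalg.norm(np.cross(p-c,d)) for c,d in rays]
def proj(s,p,o=None):
    Rc,c=cam(s,o); rv=cv2.Rodrigues(Rc.T)[0]; return cv2.projectPoints(np.array([p],float).reshape(-1,3),rv,-Rc.T@c,K(s),s["dist_coeffs"])[0].reshape(-1,2)
def crop(im,x0,y0,x1,y1,k,fn):
    cv2.imwrite(fn,cv2.resize(im[y0:y1,x0:x1,::-1],None,fx=k,fy=k,interpolation=cv2.INTER_CUBIC))
E
python3 - <<'E'
import cv2
from h import *
t=cv2.imread("pics/top0.png")[:,:,::-1]; s=cv2.imread("pics/side0.png")[:,:,::-1]
crop(t,355,165,455,245,8,"pics/t_clamp.png")
crop(s,310,145,410,220,8,"pics/s_clamp.png")
crop(t,270,120,330,180,8,"pics/t_block.png")
crop(s,220,185,300,245,8,"pics/s_block.png")
E
```

```text
(no output)
```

View pics/t_clamp.png

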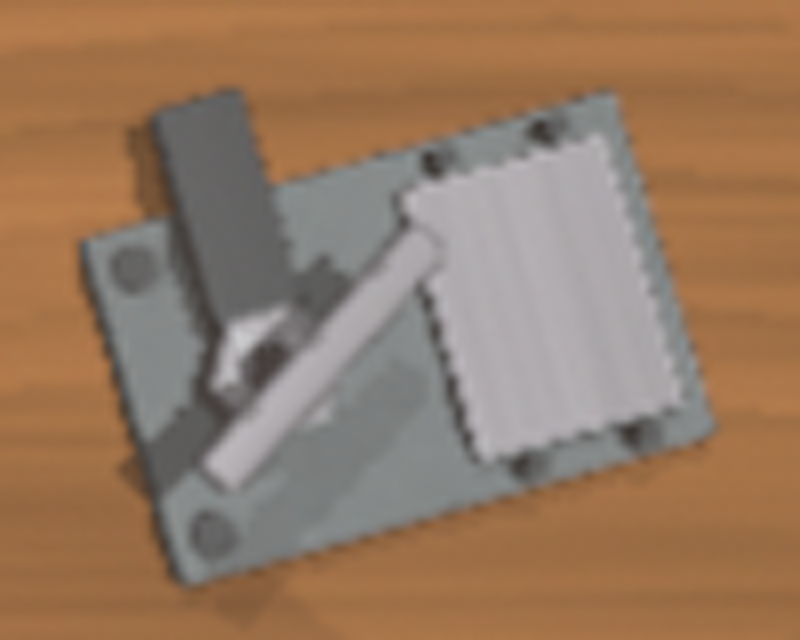

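View pics/s_clamp.png

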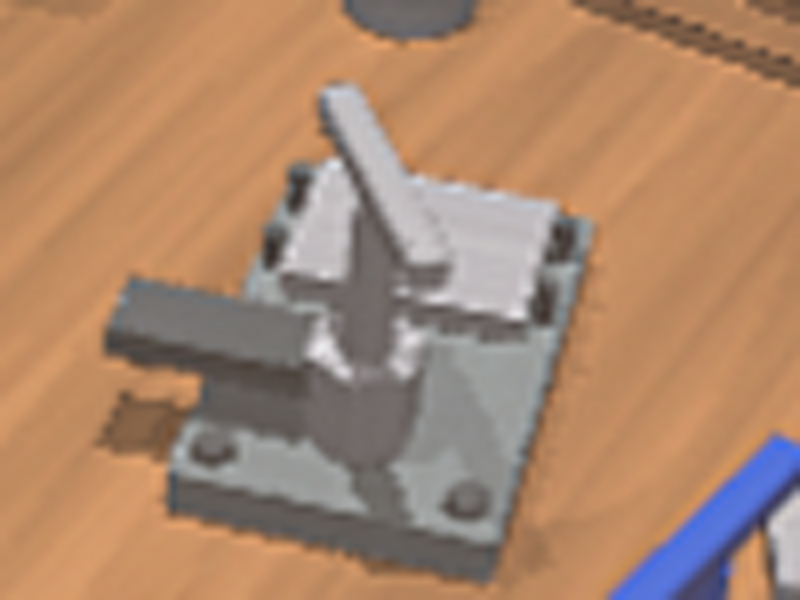

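View pics/t_block.png

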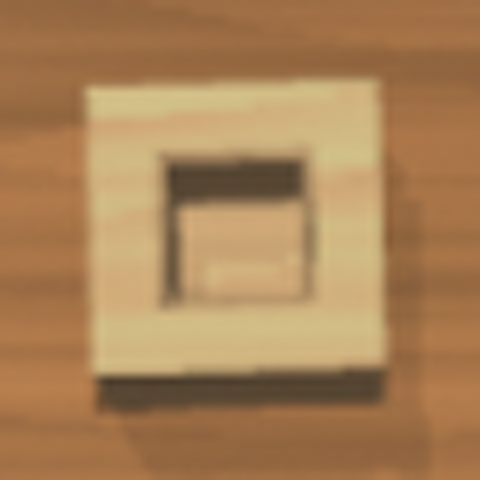

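View pics/s_block.png

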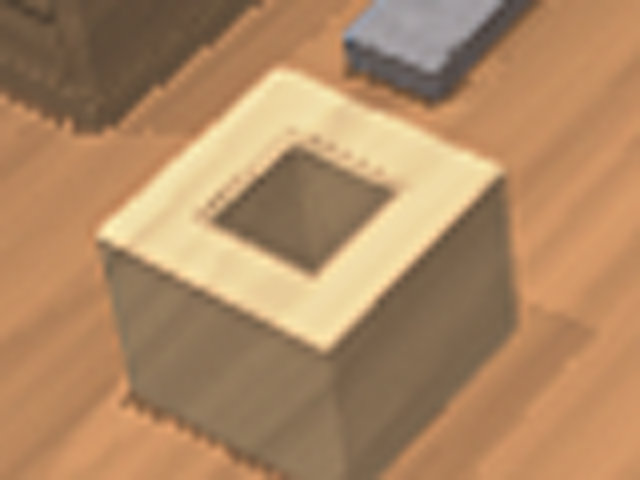

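The top crop shows the crossbar running from about (425,235) to (220,478), and the side crop shows it from (338,88) to (428,262). The block's outer top corners are clear in both views. I'll triangulate these.

```bash
python3 - <<'E'
from h import *
from plant import snapshot
t=snapshot("top"); s=snapshot("side")
np.set_printoptions(precision=4,suppress=True)
T=lambda x,y,o=(355,165):(o[0]+(x+.5)/8-.5,o[1]+(y+.5)/8-.5)
print("cams",cam(t)[1],cam(s)[1])
# crossbar ends, top-face edge middles
tA=T(424,236); tB=T(222,478); sA=(310,145); 
SA=T(338,88,(310,145)); SB=T(428,258,(310,145))
for a,b in [(tA,SA),(tB,SB),(tA,SB),(tB,SA)]:
    print(tri([ray(t,a),ray(s,b)]))
# block top corners: top crop TL,TR,BR,BL ; side
tc=[T(x,y,(270,120)) for x,y in [(86,88),(380,80),(384,368),(94,376)]]
sc=[T(x,y,(220,185)) for x,y in [(282,66),(504,175),(326,352),(98,236)]]
import itertools
P=[]
for i,a in enumerate(tc):
    best=min(((tri([ray(t,a),ray(s,b)]),j) for j,b in enumerate(sc)),key=lambda r:r[0][1][0])
    P.append(best[0][0]); print(i,best)
print("block mean",np.mean(P,0))
h=[onz(t,T(x,y,(270,120)),.07) for x,y in [(164,154),(306,154),(306,300),(162,304)]]
print("hole",h,np.mean(h,0))
# base plate corners at z=.02 from top
b=[onz(t,T(*p),.02) for p in [(82,240),(612,92),(716,432),(184,584)]]
print("plate",b,np.mean(b,0)); 
print("side lens",[np.linalg.norm(b[i]-b[i-1]) for i in range(4)])
b=[onz(s,T(*p,(310,145)),.02) for p in [(170,480),(592,220),(490,548)]]
print("plate side view",b)
E
```

```text
cams [ 0.4554 -0.036   1.0228] [0.1914 0.4478 0.6899]
(array([ 0.5375, -0.2311,  0.1235]), [np.float64(0.0001009353578670992), np.float64(0.00010093535786731076)])
(array([ 0.4731, -0.1747,  0.1233]), [np.float64(0.0015622442049774432), np.float64(0.0015622442049774117)])
(array([ 0.5299, -0.2557,  0.0422]), [np.float64(0.016520805459012664), np.float64(0.016520805459012657)])
(array([ 0.4834, -0.1573,  0.192 ]), [np.float64(0.01486980497545545), np.float64(0.014869804975455574)])
0 ((array([0.6918, 0.0521, 0.0674]), [np.float64(0.000397062219005699), np.float64(0.0003970622190057419)]), 3)
1 ((array([ 0.6944, -0.0337,  0.0675]), [np.float64(0.0007206115964728758), np.float64(0.0007206115964731084)]), 0)
2 ((array([ 0.6097, -0.0349,  0.0656]), [np.float64(0.0006818116201901175), np.float64(0.0006818116201901679)]), 1)
3 ((array([0.6074, 0.0495, 0.0665]), [np.float64(0.0009647948958176785), np.float64(0.0009647948958175383)]), 2)
block mean [0.6508 0.0082 0.0668]
hole [array([0.6713, 0.0287, 0.07  ]), array([ 0.6713, -0.0126,  0.07  ]), array([ 0.6283, -0.0127,  0.07  ]), array([0.6271, 0.029 , 0.07  ])] [0.6495 0.0081 0.07  ]
plate [array([ 0.5456, -0.1498,  0.02  ]), array([ 0.5909, -0.3116,  0.02  ]), array([ 0.4875, -0.3412,  0.02  ]), array([ 0.4418, -0.1797,  0.02  ])] [ 0.5164 -0.2456  0.02  ]
side lens [np.float64(0.10802698375423615), np.float64(0.16807447184091515), np.float64(0.10756942367858667), np.float64(0.16780877229438315)]
plate side view [array([ 0.5421, -0.1438,  0.02  ]), array([ 0.4877, -0.338 ,  0.02  ]), array([ 0.442 , -0.1735,  0.02  ])]
```

The crossbar's middle is at about (0.505, -0.203) with its top near z = 0.123, lying at -41°. The hole is at about (0.650, 0.008), with the block's top measured at 0.067 and 0.070 stated. Next I'll move to a wrist view above the key, lifting clear of the chest on the way.

Call:
jog_arm(
  commands=[
    [5,24,12,7],
    [5,24,12,7],
    [5,24,12,7],
    [5,24,12,7],
    [5,24,12,7],
    [5,24,12,7],
    [5,24,12,7],
    [5,24,12,7],
    [5,24,12,7],
    [5,24,12,7],
  ],
)

```text
clock: 1.08
tool_pos: [0.244, -0.4052, 0.3471]
orientation: [-180.0, -0.0, -92.9]
force: [2.0, -0.2, -0.3]
opening: 0.0875
```

Call:
jog_arm(
  commands=[
    [26,20,-11,5],
    [26,20,-11,5],
    [26,20,-11,5],
    [26,20,-11,5],
    [26,20,-11,5],
    [26,20,-11,5],
    [26,20,-11,5],
    [26,20,-11,5],
    [26,20,-11,5],
    [26,20,-11,5],
  ],
)

```text
clock: 1.92
tool_pos: [0.5052, -0.2051, 0.2362]
orientation: [-180.0, -0.0, -43.0]
force: [0.4, -0.1, -0.2]
opening: 0.0876
```

```bash
python3 - <<'E'
from plant import get_obs, snapshot
from h import *
o=get_obs(); print(o["clock"],o["joint_pos"],o["tool_pos"],o["orientation"])
s=snapshot("wrist"); cv2.imwrite("pics/wrist1.png",s["image"][:,:,::-1])
print(proj(s,[.5053,-.2029,.127],o))
E
```

```text
1.9167 [-1.50485030e+00  7.94837227e+00 -1.49511506e+01 -1.00988509e-03
 -6.70766525e+01  4.84866457e+01] [ 0.50519578 -0.20513185  0.23618208] [-1.79983513e+02 -1.72233161e-02 -4.30186002e+01]
[[315.75885319 200.43859536]]
```

View pics/wrist1.png

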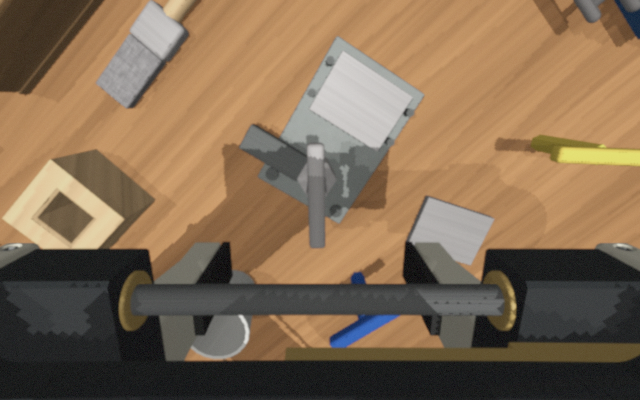

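The wrist view shows the bare crossbar almost upright in the picture, from (315,145) to (317,247). That is close to the predicted centre (316,200). I'll refine it by segmenting.

```bash
python3 - <<'E'
import cv2
from h import *
w=cv2.imread("pics/wrist1.png")[:,:,::-1]
crop(w,260,120,380,260,5,"pics/w1c.png")
E
```

```text
(no output)
```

View pics/w1c.png

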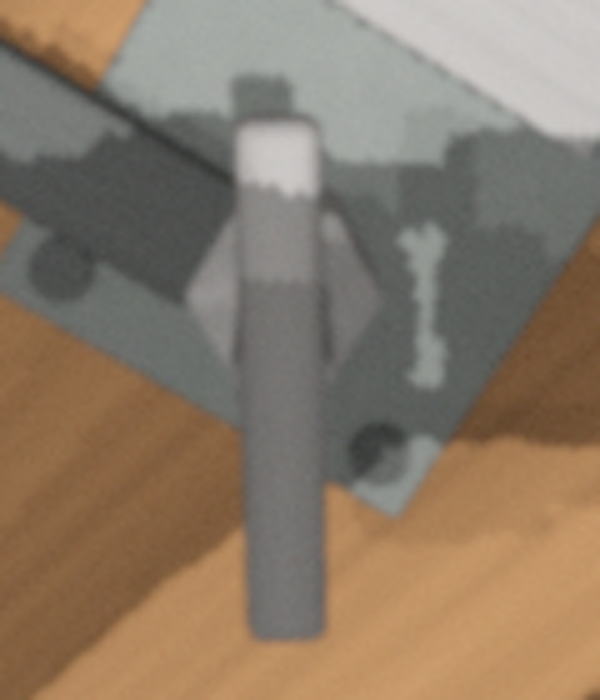

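The crop shows the bar's top face with ends at crop (278,122) and (287,636).

```bash
python3 - <<'E'
from plant import get_obs, snapshot
from h import *
np.set_printoptions(precision=4,suppress=True)
o=get_obs(); s=snapshot("wrist"); t=snapshot("top"); sd=snapshot("side")
C=lambda x,y:(260+(x+.5)/5-.5,120+(y+.5)/5-.5)
T=lambda x,y,o=(355,165):(o[0]+(x+.5)/8-.5,o[1]+(y+.5)/8-.5)
A=C(278,121);B=C(287,637)
for z in(.123,.127):
    a,b=onz(s,A,z,o),onz(s,B,z,o); d=a-b; print(z,(a+b)/2,np.linalg.norm(d),np.degrees(np.arctan2(d[1],d[0])))
ra,rb=ray(s,A,o),ray(s,B,o)
for x,y in((ra,[T(424,236),T(338,88,(310,145))]),(rb,[T(222,478),T(428,258,(310,145))])):
    print(tri([x,ray(t,y[0]),ray(sd,y[1])]), tri([x,ray(sd,y[1])]))
E
```

```text
0.123 [ 0.5094 -0.2018  0.123 ] 0.08803972677127887 -41.70788623949024
0.127 [ 0.5102 -0.2026  0.127 ] 0.0867235822139581 -41.70788623949028
(array([ 0.5393, -0.2316,  0.1218]), [np.float64(0.0028403447474592935), np.float64(0.0017714969482723424), np.float64(0.0013524376885804255)]) (array([ 0.5403, -0.2319,  0.1218]), [np.float64(0.0020157853045554446), np.float64(0.002015785304555653)])
(array([ 0.4742, -0.1739,  0.1231]), [np.float64(0.0026910769896227094), np.float64(0.002904200400033364), np.float64(0.00027755979859572766)]) (array([ 0.4755, -0.1731,  0.1232]), [np.float64(0.0012385497677467588), np.float64(0.0012385497677467035)])
```

The key axis comes out at about (0.5075, -0.2025), with the bar at -41.5°. The views differ by about 4 mm along the bar, so I'll watch the forces. Descending to grasp.

Call:
jog_arm(
  commands=[
    [2.3,2.6,-10,1.5],
    [0,0,-18,0],
    [0,0,-18,0],
    [0,0,-18,0],
    [0,0,-18,0],
    [0,0,-18,0],
    [0,0,-18,0],
    [0,0,-12,0],
    [0,0,-6,0],
    [0,0,0,0],
  ],
)

```text
clock: 2.95
tool_pos: [0.5051, -0.2043, 0.0994]
orientation: [179.9, 0.1, -41.8]
force: [0.8, 0.8, 0.7]
opening: 0.0877
```

```bash
python3 - <<'E'
from plant import get_obs, snapshot
from h import *
o=get_obs(); print(o["clock"],o["tool_pos"],o["orientation"],o["force"])
s=snapshot("wrist"); 
t=snapshot("side"); 
a=cv2.resize(s["image"][100:400,160:480],None,fx=1.25,fy=1.25); b=cv2.resize(t["image"][120:240,290:440],(400,375)[:2])
b=cv2.resize(t["image"][130:230,310:416],(397,375))
cv2.imwrite("pics/g1.png",np.hstack([a,b])[:,:,::-1])
E
```

```text
2.95 [ 0.50511825 -0.20431298  0.09939183] [ 1.79935901e+02  9.35154047e-02 -4.18299325e+01] [0.79951784 0.81600959 0.72699122]
```

View pics/g1.png

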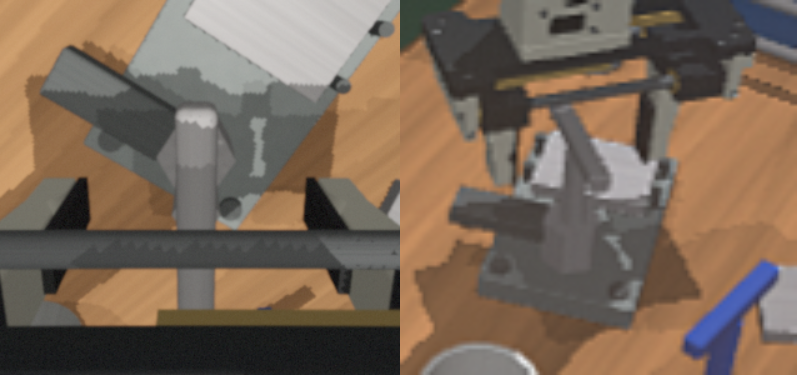

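The bar sits centred between the fingers: bar at full-frame column 317, finger edges at 230 and 404. My earlier wrist estimate paired the picture with a later pose reading. I'll redo it with the pose read just before that picture, and check whether the arm has settled.

```bash
python3 - <<'E'
from plant import get_obs, snapshot
from h import *
np.set_printoptions(precision=4,suppress=True)
o=get_obs(); print(o["clock"],o["tool_pos"],o["orientation"],o["force"],o["qvel"])
s=snapshot("wrist")
C=lambda x,y:(260+(x+.5)/5-.5,120+(y+.5)/5-.5)
q={"tool_pos":np.array([ 0.50519578,-0.20513185,0.23618208]),"orientation":[-179.983513,-0.017223,-43.0186]}
for z in(.123,.127):
    a,b=[onz(s,C(*p),z,q) for p in((278,121),(287,637))]; d=a-b; print(z,(a+b)/2,np.linalg.norm(d),np.degrees(np.arctan2(d[1],d[0])))
E
```

```text
3.05 [ 0.5065 -0.2043  0.1012] [-179.9838   -0.0433  -41.794 ] [ 0.6889 -0.3236  1.1818] [ 0.1831 -0.7107  0.6114  0.0666 -0.0381 -0.1499]
0.123 [ 0.5059 -0.2039  0.123 ] 0.08890848043007853 -42.15318818551225
0.127 [ 0.5068 -0.2047  0.127 ] 0.08759385877550688 -42.15318818551226
```

With the right pose, the wrist view gives (0.506, -0.204), which agrees with the other views and with the TCP. Closing the fingers.

Call:
jog_arm(
  commands=[
    [0,0,0,0],
    [0,0,0,0],
    [0,0,0,0],
    [0,0,0,0],
    [0,0,0,0],
    [0,0,0,0],
    [0,0,0,0],
    [0,0,0,0],
    [0,0,0,0],
    [0,0,0,0],
  ],
  fingers=0,
)

```text
clock: 3.93
tool_pos: [0.5064, -0.2039, 0.1005]
orientation: [180.0, 0.0, -41.8]
force: [-0.5, 0.6, -0.4]
opening: 0.0269
```

Call:
jog_arm(
  commands=[
    [0,0,0,-2],
    [0,0,0,-2],
    [0,0,0,-2],
    [0,0,0,-2],
    [0,0,0,-2],
    [0,0,0,-2],
    [0,0,0,-2],
    [0,0,0,-2],
    [0,0,0,0],
    [0,0,0,0],
  ],
)

```text
clock: 4.77
tool_pos: [0.5062, -0.204, 0.1006]
orientation: [180.0, 0.0, -57.7]
force: [-0.9, -1.4, 0.4]
opening: 0.0164
```

Call:
jog_arm(
  commands=[
    [0,0,0,0],
    [0,0,0,0],
    [0,0,0,0],
    [0,0,0,0],
    [0,0,0,0],
    [0,0,0,0],
    [0,0,0,0],
    [0,0,0,0],
    [0,0,0,0],
    [0,0,0,0],
  ],
)

```text
clock: 5.6
tool_pos: [0.5063, -0.2039, 0.1005]
orientation: [180.0, 0.0, -57.8]
force: [-1.9, -2.9, 0.0]
opening: 0.0164
```

```bash
python3 - <<'E'
from plant import get_obs, snapshot
from h import *
o=get_obs(); print(o["clock"],o["tool_pos"],o["orientation"],o["force"],o["moment"],o["opening"])
s=snapshot("wrist"); t=snapshot("top")
a=cv2.resize(s["image"][100:400,160:480],None,fx=1.25,fy=1.25)
b=cv2.resize(t["image"][165:245,355:440],(398,375))
cv2.imwrite("pics/g2.png",np.hstack([a,b])[:,:,::-1])
E
```

```text
5.6 [ 0.50633076 -0.20389208  0.10050559] [ 1.79987232e+02  6.89998258e-03 -5.77816705e+01] [-1.85230745 -2.89347803  0.02873118] [-0.97651589  1.03247804  0.10584513] 0.01640221897420713
```

View pics/g2.png

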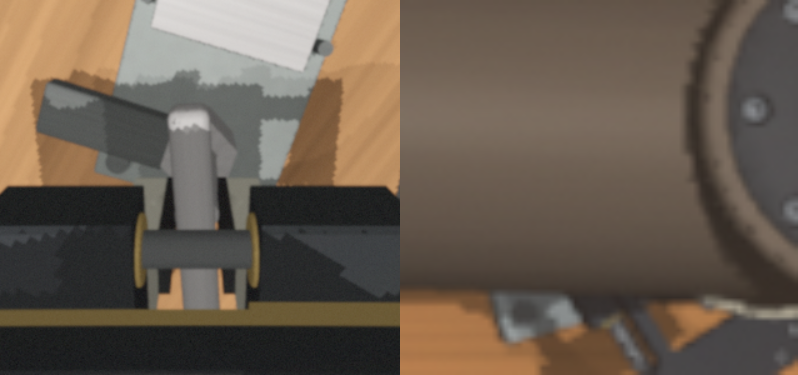

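The bar sits about 7° skewed in the pads (opening 16.4 mm), and Mz of about 0.11 N m matches the strap's friction, so the play is taken up. Side forces are small, so I'll keep turning.

Call:
jog_arm(
  commands=[
    [0,0,0,-3],
    [0,0,0,-3],
    [0,0,0,-3],
    [0,0,0,-3],
    [0,0,0,-3],
    [0,0,0,-3],
    [0,0,0,-3],
    [0,0,0,-3],
    [0,0,0,-3],
    [0,0,0,-3],
  ],
)

```text
clock: 6.53
tool_pos: [0.5062, -0.204, 0.1005]
orientation: [180.0, -0.0, -87.9]
force: [-2.5, -3.4, 0.1]
opening: 0.0163
```

```bash
python3 - <<'E'
from plant import get_obs, snapshot
from h import *
o=get_obs(); print(o["clock"],o["tool_pos"],o["orientation"],o["force"],o["moment"],o["opening"])
s=snapshot("wrist")
cv2.imwrite("pics/g3.png",s["image"][:,:,::-1])
E
```

```text
6.5333 [ 0.50618921 -0.20397528  0.10051237] [ 1.79969505e+02 -7.50002946e-03 -8.79284591e+01] [-2.53342841 -3.41162881  0.13121777] [-1.24053117  1.25281014  0.1583378 ] 0.016254846175627464
```

View pics/g3.png

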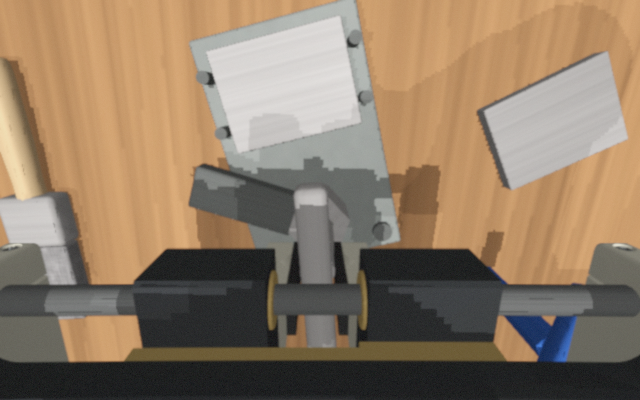

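The strap is turning with the key: in the wrist view it still reaches to (200,185) while the plate has turned under it. I'll continue.

Call:
jog_arm(
  commands=[
    [0,0,0,-3],
    [0,0,0,-3],
    [0,0,0,-3],
    [0,0,0,-3],
    [0,0,0,-3],
    [0,0,0,-3],
    [0,0,0,-3],
    [0,0,0,-3],
    [0,0,0,-3],
    [0,0,0,-3],
  ],
)

```text
clock: 7.42
tool_pos: [0.5061, -0.204, 0.1005]
orientation: [180.0, -0.0, -117.9]
force: [-3.8, -3.3, 1.6]
opening: 0.0168
```

Call:
jog_arm(
  commands=[
    [0,0,0,-2],
    [0,0,0,-2],
    [0,0,0,-2],
    [0,0,0,-2],
    [0,0,0,-2],
    [0,0,0,-2],
    [0,0,0,-2],
    [0,0,0,-2],
    [0,0,0,-2],
    [0,0,0,-2],
  ],
)

```text
clock: 8.25
tool_pos: [0.5059, -0.204, 0.1005]
orientation: [180.0, -0.0, -137.8]
force: [-4.1, -2.6, 1.5]
opening: 0.0163
```

```bash
python3 - <<'E'
from plant import get_obs, snapshot
from h import *
o=get_obs(); print(o["clock"],o["tool_pos"],o["orientation"],o["force"],o["moment"],o["opening"])
s=snapshot("wrist")
cv2.imwrite("pics/g4.png",s["image"][:,:,::-1])
E
```

```text
8.25 [ 0.50594766 -0.20401008  0.10051844] [ 1.79970196e+02 -4.56362340e-02 -1.37802652e+02] [-4.05806963 -2.58678957  1.50056382] [-1.29452951  1.44135533  0.114092  ] 0.016275947734015625
```

View pics/g4.png

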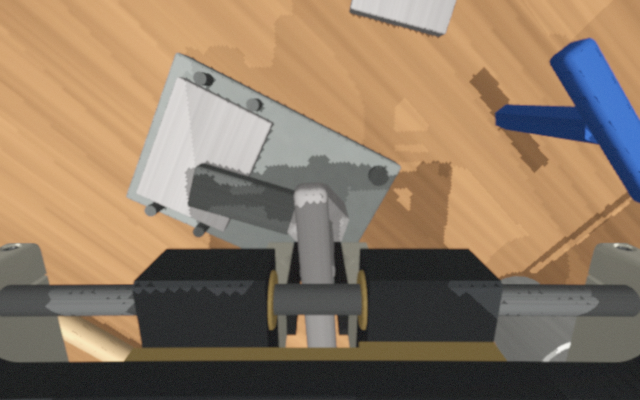

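The strap now lies over the blank, ending at about (195,190), roughly 82° round with no stop torque yet. I'll turn it on to the stop.

Call:
jog_arm(
  commands=[
    [0,0,0,-1],
    [0,0,0,-1],
    [0,0,0,-1],
    [0,0,0,-1],
    [0,0,0,-1],
    [0,0,0,-1],
    [0,0,0,-1],
    [0,0,0,-1],
    [0,0,0,0],
    [0,0,0,0],
  ],
)

```text
clock: 9.13
tool_pos: [0.5059, -0.204, 0.1005]
orientation: [180.0, -0.1, -145.7]
force: [-5.1, -3.1, 2.1]
opening: 0.0162
```

```bash
python3 - <<'E'
from plant import get_obs, snapshot
from h import *
o=get_obs(); print(o["clock"],o["tool_pos"],o["orientation"],o["force"],o["moment"],o["opening"])
s=snapshot("wrist")
cv2.imwrite("pics/g5.png",s["image"][:,:,::-1])
E
```

```text
9.1333 [ 0.50592894 -0.20401115  0.10053467] [ 1.79977763e+02 -5.05924259e-02 -1.45710487e+02] [-5.13055615 -3.12992965  2.11754544] [-1.25087915  1.43324823  0.08926909] 0.01622326111924082
```

View pics/g5.png

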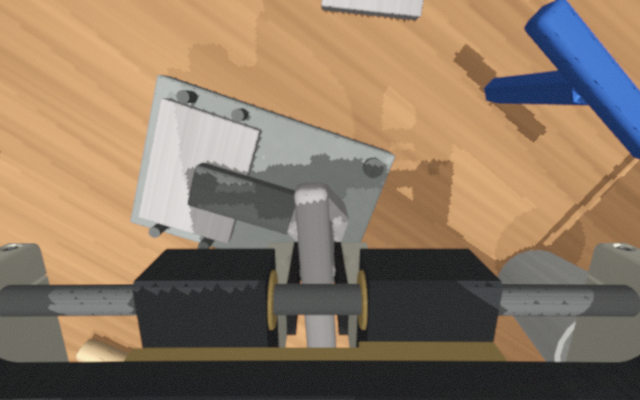

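The strap's edge slopes about 16° against the plate's 19°, so it is almost at the stop. A few degrees more.

Call:
jog_arm(
  commands=[
    [0,0,0,-1],
    [0,0,0,-1],
    [0,0,0,-1],
    [0,0,0,-1],
    [0,0,0,0],
    [0,0,0,0],
    [0,0,0,0],
    [0,0,0,0],
    [0,0,0,0],
    [0,0,0,0],
  ],
)

```text
clock: 10.02
tool_pos: [0.5059, -0.2039, 0.1005]
orientation: [180.0, -0.1, -149.7]
force: [-4.9, -2.2, 2.5]
opening: 0.0163
```

```bash
python3 - <<'E'
from plant import get_obs, snapshot
from h import *
o=get_obs(); print(o["clock"],o["tool_pos"],o["orientation"],o["force"],o["moment"],o["opening"])
s=snapshot("wrist")
cv2.imwrite("pics/g6.png",s["image"][:,:,::-1])
def crp(s):return s["image"][60:260,110:420]
C=[(205,163),(300,190)]
E
```

```text
10.0167 [ 0.50590792 -0.20390287  0.10051409] [ 1.79974103e+02 -5.38356179e-02 -1.49714506e+02] [-4.88660168 -2.22252008  2.46114747] [-1.03793731  1.64454964  0.37204947] 0.0163411928519262
```

View pics/g6.png

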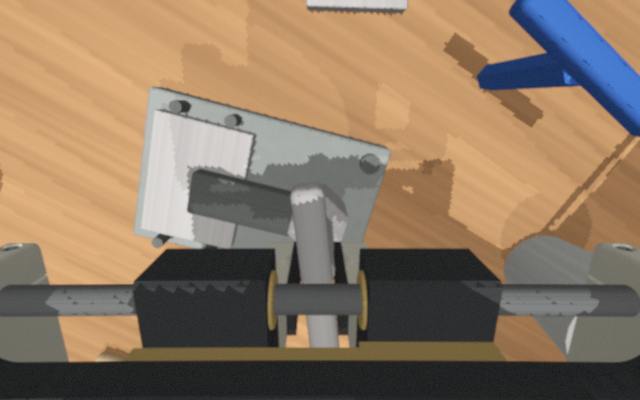

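Mz jumped to 0.37 N m, so the strap is against its stop. I'll back off about 8° into the play and check before drawing the key out.

Call:
jog_arm(
  commands=[
    [0,0,0,1],
    [0,0,0,1],
    [0,0,0,1],
    [0,0,0,1],
    [0,0,0,1],
    [0,0,0,1],
    [0,0,0,1],
    [0,0,0,1],
    [0,0,0,0],
    [0,0,0,0],
  ],
)

```text
clock: 10.9
tool_pos: [0.5066, -0.2038, 0.1005]
orientation: [-180.0, 0.0, -141.8]
force: [-3.3, -1.2, 1.7]
opening: 0.0163
```

```bash
python3 - <<'E'
from plant import get_obs, snapshot
from h import *
o=get_obs(); print(o["clock"],o["tool_pos"],o["orientation"],o["force"],o["moment"],o["opening"])
s=snapshot("wrist")
cv2.imwrite("pics/g7.png",s["image"][:,:,::-1])
E
```

```text
10.9 [ 0.50657267 -0.20375573  0.10054519] [-1.79998989e+02  1.06286316e-02 -1.41782401e+02] [-3.26673625 -1.20946733  1.72431161] [-0.76807033  0.92775933 -0.01418702] 0.016324110839171378
```

View pics/g7.png

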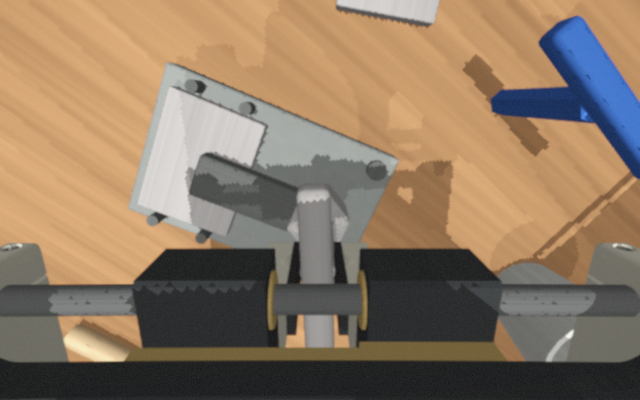

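Mz is about 0 and the strap stays parallel to the plate over the blank. Drawing the key straight up.

Call:
jog_arm(
  commands=[
    [0,0,4,0],
    [0,0,6,0],
    [0,0,6,0],
    [0,0,6,0],
    [0,0,8,0],
    [0,0,12,0],
    [0,0,16,0],
    [0,0,20,0],
    [0,0,20,0],
    [0,0,12,0],
  ],
)

```text
clock: 11.78
tool_pos: [0.5075, -0.2039, 0.2138]
orientation: [-179.8, 0.1, -141.8]
force: [0.9, 0.5, -3.6]
opening: 0.0166
```

```bash
python3 - <<'E'
from plant import get_obs, snapshot
from h import *
o=get_obs(); print(o["clock"],o["joint_pos"],o["tool_pos"],o["orientation"],o["force"],o["moment"],o["opening"])
s=snapshot("wrist");t=snapshot("side")
a=cv2.resize(s["image"],(480,300));b=cv2.resize(t["image"][60:260,200:420],(330,300))
cv2.imwrite("pics/g8.png",np.hstack([a,b])[:,:,::-1])
E
```

```text
11.7833 [-1.34499023e+00  8.90916659e+00 -1.68392929e+01  2.78639335e-02
 -6.40374213e+01 -5.04255570e+01] [ 0.50754429 -0.20393472  0.21378985] [-1.79844245e+02  1.49051258e-01 -1.41758193e+02] [ 0.86771197  0.46716333 -3.55716675] [ 0.03391081 -0.07656426  0.04547572] 0.016613570850182446
```

View pics/g8.png

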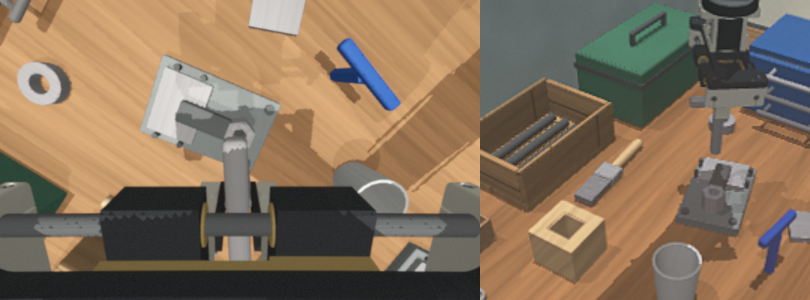

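The key is out and hanging upright (about 3.6 N), and the strap remains over the blank. Carrying it to the block.

Call:
jog_arm(
  commands=[
    [8,12,0,0],
    [16,24,0,0],
    [18,27,0,0],
    [18,27,0,0],
    [18,27,0,0],
    [18,27,0,0],
    [18,26,0,0],
    [16,24,0,0],
    [9,12,0,0],
    [3.5,6,0,0],
  ],
)

```text
clock: 12.72
tool_pos: [0.6497, 0.0107, 0.2087]
orientation: [179.9, -0.1, -141.7]
force: [0.9, -0.5, -3.9]
opening: 0.0167
```

Call:
jog_arm(
  commands=[
    [0,0,-3,0],
    [0,0,-4,0],
    [0,0,-4,0],
    [0,0,-4,0],
    [0,0,-4,0],
    [0,0,-4,0],
    [0,0,-4,0],
    [0,0,-3,0],
    [0,0,0,0],
    [0,0,0,0],
  ],
)

```text
clock: 13.55
tool_pos: [0.6489, 0.008, 0.1804]
orientation: [180.0, -0.0, -141.8]
force: [0.5, -0.5, -3.8]
opening: 0.0165
```

```bash
python3 - <<'E'
from plant import get_obs, snapshot
from h import *
o=get_obs(); print(o["clock"],o["tool_pos"],o["orientation"],o["force"],o["moment"],o["opening"])
s=snapshot("wrist");t=snapshot("side")
cv2.imwrite("pics/b1s.png",t["image"][:,:,::-1])
a=cv2.resize(s["image"],(480,300));b=cv2.resize(t["image"][140:260,200:332],(330,300))
cv2.imwrite("pics/b1.png",np.hstack([a,b])[:,:,::-1])
p=o["tool_pos"]
for z in (.07,.115): print(z,proj(t,[p[0],p[1],z]))
print("foot pred",proj(t,[p[0],p[1],p[2]+.0188-.095]), "hole",proj(t,[.6498,.0081,.07]))
E
```

```text
13.55 [0.64890672 0.00804211 0.18040568] [ 1.79998177e+02 -1.90118428e-02 -1.41783502e+02] [ 0.49428606 -0.47009853 -3.79011214] [0.01314197 0.03772979 0.0111322 ] 0.01652837641823649
0.07 [[258.25531415 209.35882901]]
0.115 [[256.07138435 195.27304144]]
foot pred [[256.60870694 198.74628765]] hole [[257.94611893 209.22411099]]
```

View pics/b1.png

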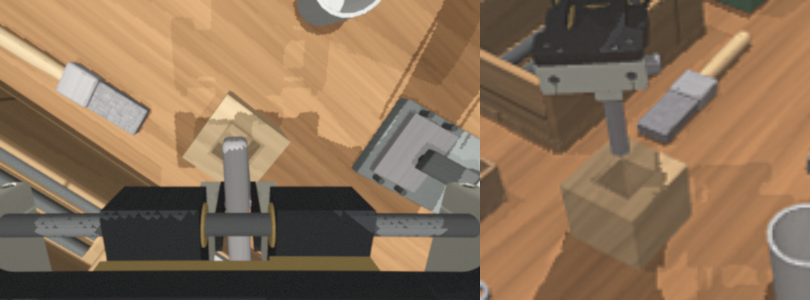

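The side view puts the key's foot at about (257,201), where (257,199) was predicted, and the hole's centre projects to (258,209). So the key hangs upright over the hole. Lowering it.

Call:
jog_arm(
  commands=[
    [0.5,0,-8,0],
    [0,0,-11,0],
    [0,0,-11,0],
    [0,0,-11,0],
    [0,0,-11,0],
    [0,0,-11,0],
    [0,0,-11,0],
    [0,0,-8,0],
    [0,0,-5,0],
    [0,0,0,0],
  ],
)

```text
clock: 14.48
tool_pos: [0.6488, 0.008, 0.092]
orientation: [179.9, -0.1, -141.8]
force: [-0.1, -0.2, -2.5]
opening: 0.0165
```

Call:
jog_arm(
  commands=[
    [0,0,-1,0],
    [0,0,-1,0],
    [0,0,-0.5,0],
    [0,0,0,0],
    [0,0,0,0],
    [0,0,0,0],
    [0,0,0,0],
    [0,0,0,0],
    [0,0,0,0],
    [0,0,0,0],
  ],
)

```text
clock: 15.32
tool_pos: [0.6494, 0.0082, 0.0911]
orientation: [180.0, -0.0, -141.8]
force: [-0.7, -0.6, -2.3]
opening: 0.0162
```

```bash
python3 - <<'E'
from plant import get_obs, snapshot
from h import *
o=get_obs(); print(o["clock"],o["tool_pos"],o["orientation"],o["force"],o["moment"],o["opening"])
s=snapshot("wrist");t=snapshot("side")
a=cv2.resize(s["image"],(480,300));b=cv2.resize(t["image"][140:260,200:332],(330,300))
cv2.imwrite("pics/b2.png",np.hstack([a,b])[:,:,::-1])
E
```

```text
15.3167 [0.64943491 0.00815993 0.09107706] [ 1.79998346e+02 -2.89463846e-07 -1.41781024e+02] [-0.65505109 -0.58875531 -2.29259175] [-0.01359557  0.03938492 -0.04058004] 0.016157497592440444
```

View pics/b2.png

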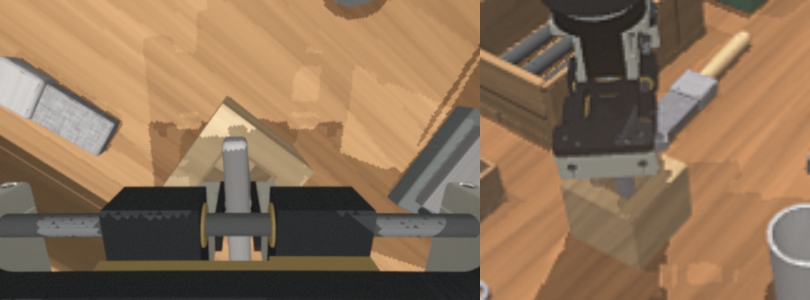

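The shank is in the hole. I'll lower a few mm more, until it just touches or nearly so.

Call:
jog_arm(
  commands=[
    [0,0,-1,0],
    [0,0,-1,0],
    [0,0,-1,0],
    [0,0,-1,0],
    [0,0,0,0],
    [0,0,0,0],
    [0,0,0,0],
    [0,0,0,0],
    [0,0,0,0],
    [0,0,0,0],
  ],
)

```text
clock: 16.25
tool_pos: [0.6495, 0.0082, 0.0871]
orientation: [180.0, 0.0, -141.8]
force: [-0.9, -0.8, -2.7]
opening: 0.016
```

Near the bottom. Releasing.

Call:
jog_arm(
  commands=[
    [0,0,0,0],
    [0,0,0,0],
    [0,0,0,0],
    [0,0,0,0],
    [0,0,0,0],
    [0,0,0,0],
    [0,0,0,0],
    [0,0,0,0],
    [0,0,0,0],
    [0,0,0,0],
  ],
  fingers=87.6,
)

```text
clock: 17.08
tool_pos: [0.6495, 0.0082, 0.0871]
orientation: [180.0, 0.0, -141.8]
force: [0.1, -0.1, 0.2]
opening: 0.0776
```

```bash
python3 - <<'E'
from plant import get_obs, snapshot
from h import *
o=get_obs(); print(o["clock"],o["tool_pos"],o["force"],o["opening"])
s=snapshot("wrist");t=snapshot("side")
a=cv2.resize(s["image"],(480,300));b=cv2.resize(t["image"][140:260,200:332],(330,300))
cv2.imwrite("pics/b3.png",np.hstack([a,b])[:,:,::-1])
E
```

```text
17.0833 [0.64946487 0.00816704 0.08705923] [ 0.0748422  -0.08692041  0.17921687] 0.07760861206168229
```

View pics/b3.png

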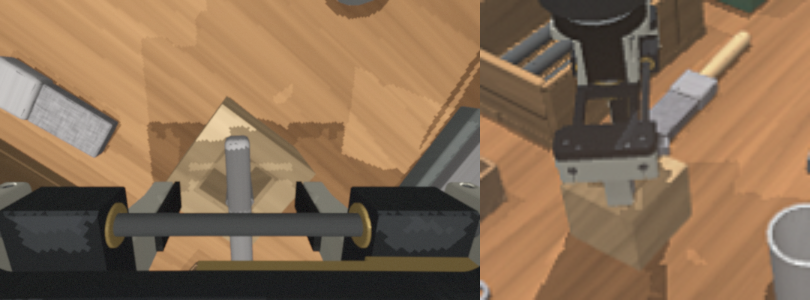

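The fingers are clear of the bar on both sides and the key stands in the hole. Retreating upward, then to the side so the cameras can see.

Call:
jog_arm(
  commands=[
    [0,0,0,0],
    [0,0,4,0],
    [0,0,10,0],
    [0,0,18,0],
    [0,0,25,0],
    [0,0,25,0],
    [0,0,25,0],
    [0,0,25,0],
    [0,0,20,0],
    [0,0,10,0],
  ],
)

```text
clock: 18.02
tool_pos: [0.6506, 0.0081, 0.2536]
orientation: [-179.8, 0.3, -141.8]
force: [0.9, 0.3, 0.7]
opening: 0.0876
```

Call:
jog_arm(
  commands=[
    [-8,15,6,0],
    [-15,22,8,0],
    [-15,22,8,0],
    [-15,22,8,0],
    [-15,22,8,0],
    [-15,22,8,0],
    [-15,22,8,0],
    [-8,15,6,0],
    [0,0,0,0],
    [0,0,0,0],
  ],
)

```text
clock: 18.85
tool_pos: [0.543, 0.1709, 0.3096]
orientation: [180.0, 0.1, -141.7]
force: [0.2, -0.2, 0.7]
opening: 0.0879
```

```bash
python3 - <<'E'
from plant import get_obs, snapshot
from h import *
o=get_obs(); print(o["clock"],o["tool_pos"],o["force"],o["opening"])
t=snapshot("top");s=snapshot("side")
crop(t["image"],260,120,460,250,4,"pics/f_t.png")
crop(s["image"],220,140,400,260,4,"pics/f_s.png")
E
```

```text
18.85 [0.543021   0.1709149  0.30955355] [ 0.15633264 -0.18715313  0.73867766] 0.08785314430430853
```

View pics/f_t.png

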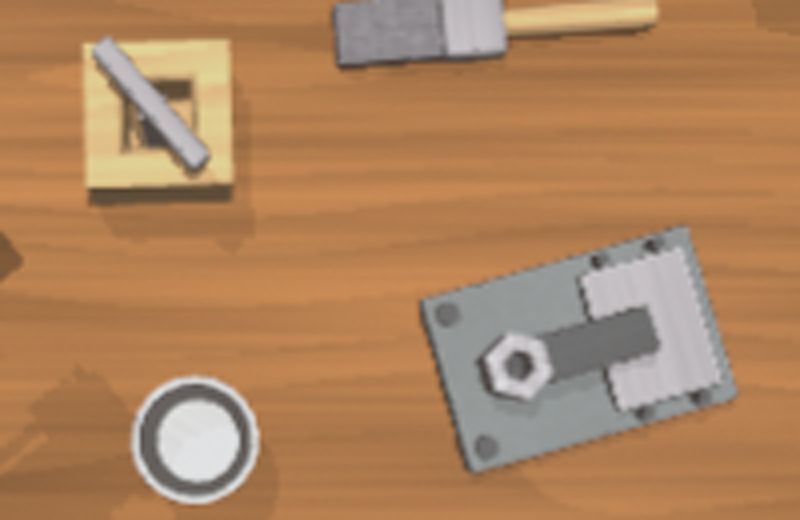

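View pics/f_s.png

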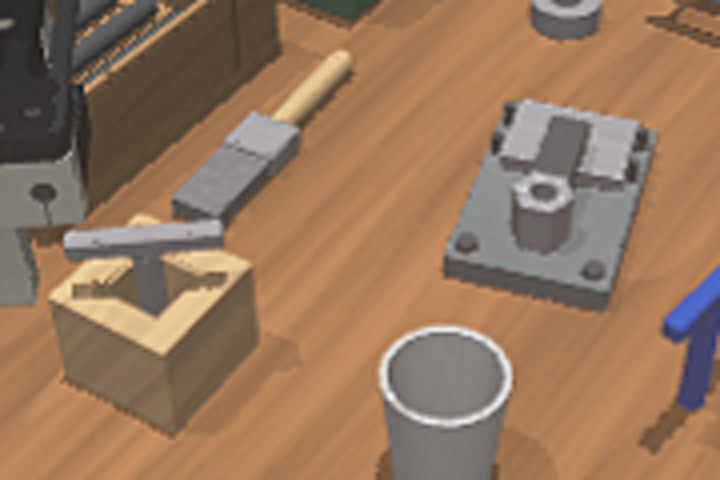

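The top view shows the crossbar over the hole from crop (105,45) to (197,163), and the strap across the blank with its end at about (657,328). In the side view the key stands upright and clear of the robot. One last numeric check, then I hand in.

```bash
python3 - <<'E'
from plant import get_obs, snapshot, close_job
from h import *
np.set_printoptions(precision=4,suppress=True)
t=snapshot("top");s=snapshot("side")
T=lambda x,y,o:(o[0]+(x+.5)/4-.5,o[1]+(y+.5)/4-.5)
P=[tri([ray(t,T(*a,(260,120))),ray(s,T(*b,(220,140)))]) for a,b in [((103,45),(67,238)),((198,163),(222,228))]]
print(P,(P[0][0]+P[1][0])/2)
n=onz(t,T(518,366,(260,120)),.055); e=onz(t,T(655,329,(260,120)),.052); d=e-n
print("strap yaw",np.degrees(np.arctan2(d[1],d[0])),"plate -y",105.6-180)
o=get_obs(); print(o["clock"],o["qvel"].round(2),close_job())
E
```

```text
[(array([0.6815, 0.0374, 0.1089]), [np.float64(0.0011815287890360555), np.float64(0.0011815287890358302)]), (array([ 0.6138, -0.0165,  0.1098]), [np.float64(0.00020987094784591191), np.float64(0.00020987094784591278)])] [0.6476 0.0105 0.1094]
strap yaw -74.92612214907453 plate -y -74.4
the job is handed in; nothing more can be done
19.05 [-0.21  0.12  0.1  -0.02  0.1  -0.08] None
```

The job is handed in at about 19 s of the 50 s allowed. I gripped the T-key by its crossbar and turned it clockwise to the strap's stop. After easing back into the rotary play, I drew the key out, lowered it shank-down into the block's square hole, let go and moved the arm away.

**Strap:** the turning moment jumped from about 0.1 to 0.37 N m at the stop. The last top view puts the strap at -74.9°, against -74.4° for the base plate's -y direction, so it has turned fully to within about a degree. It stayed there when the key came out.

**Key:** the crossbar's middle is about 3 mm from the hole's axis. Its two ends are level to 1 mm, and the side view shows the key upright. The crossbar's top measured 109 mm above the bench, against 112 mm expected with the foot on the hole's bottom. The gripper is about 0.3 m away and the wrist force reads about zero.

**Disagreements:**
- Camera heights read about 3 mm low throughout. The block's top came out at 67 mm against 70 mm stated.
- My first wrist estimate of the key was about 4 mm off because I paired the picture with a later pose reading. Redone with the right pose, it agreed with the other views.
- The bar sat about 7° skewed in the pads during the turn. This did no harm.

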